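Step the setting carrier under the pointer, then dump the spent slugs

TASK

Slide the carrier by its leaning ribbed knob so that its red, then its yellow, then its blue dot stays under the tip of the fixed pointer, about half a second each, and leave it on blue. Then lift the orange handle of the tipping tray so that all three slugs drop into the green hopper, and lower the empty tray back down without letting it fall. Do not press on the smoky cover, and leave the copper washers, the white pulley and the amber jar where they stand.

Things in the scene. Friction and masses are not known exactly. Their poses are not given: they have to be found in the camera images.
- grip (a point): Middle of the ribbed aluminium knob that moves the carrier, 99 mm above the bench; axes parallel to the stage's. The knob is a cylinder 22 mm in diameter, 45 mm long, its axis leaning 30 degrees from vertical towards -x (its top end outwards, away from the plate), free on both y sides. Come in along that axis, tool tilted 25 to 40 degrees, fingers pointing down and to +x, closing along y
- mark_red (a point): red 10 mm dot on the white card of the carrier, a black plate 140 x 120 mm, top 65 mm above the bench, on crossed slides: it travels +-55 mm from the stage's centre along the stage's x and y, held by about 2.5 N friction. From the knob middle: (+100, -28, -33) mm in the stage's axes
- mark_yellow (a point): yellow dot on the same card, (+155, +4, -33) mm from the knob middle in the stage's axes
- mark_blue (a point): blue dot on the same card, (+120, +32, -33) mm from the knob middle in the stage's axes
- pointer_tip (a point): tip of the fixed pointer (thin red needle), about 11 mm above the card; a 7 mm rod slants up from it to a 14 mm post, 175 mm high, 130 mm to the stage's +x. Its place over the stage varies from run to run
- cover: x-y stage and its smoky cover. Origin: on the bench under the middle of the slides' travel; the knob is on the -x side (turned to the robot's right), the pointer's post on +x. Base x -100 to +175, y +-125 mm, 20 high. The cover strip spans x -80 to -38, y +-122, z 233 to 238 mm, on two 10 mm posts at x -45, y +-117; it blocks an upright tool over the knob. Stage left or right of tipper
- tipper: +x away from the robot; tipping tray's stand with green open hopper; origin on the bench. Tray hinge along y at x +95, z 95. Hopper inside: x 95 to 254, y +-77, floor 6, walls 72 (near) to 120 mm (far) high. The tray lies to -x. Its handle, an orange bar 12 mm thick along y, free for 76 mm, is at (-55, 0, +155) mm with the tray level: 150 to -x of and 60 above the hinge
- tray (a joint): angle of the tray about its hinge: 0 level on its rest, up to 1.25 rad with the handle end raised (the handle swings up and to the tipper's +x; the bar can turn between the fingers); it falls back by its own weight. Tray 118 x 120 mm, walls 25 mm, open over the hopper, floor at hinge height, 0.3 kg. About 1.1 rad slides all slugs out
- slug1: brass cylinder slug, 22 mm diameter, 18 mm high, 55 g, in the tray; origin at its underside
- slug2: copper block slug, 20 x 20 x 18 mm, 55 g, in the tray; origin at its underside
- slug3: brass cylinder slug, as slug1
- washers: bystander, loose: stack of copper washers, 36 mm diameter, 30 mm high; origin under its centre
- pulley: bystander, loose: white nylon pulley, 56 mm diameter, 34 mm high; origin under its centre
- jar: bystander, loose: amber jar, 52 mm diameter, 70 mm high; origin under its centre

How it is judged:
By the outcome, as a careful person would: the job done as asked, in the order asked, and still so for the second after the job is handed in, with the robot touching nothing.
It also fails if it takes over 72 s, if anything falls off the work surface, if the arm or the gripper's body presses on something with over 40 N, if the wrist force passes 120 N, or if a joint passes its speed limit or range.

ROBOT

A 7-joint arm with a two-finger parallel gripper is mounted at the origin on the work surface. World frame = base frame: x ahead of the robot, y to its left, z up, the work surface at z = 0. Lengths are in m, angles in rad, forces in N, time in s.
With the tool pointing down it reaches from about 0.4 to 0.85 m from the base axis. Payload 10.4 kg.
Tool frame: the origin (TCP) lies at the very end of the fingers, on their centre line; the grasp point (between the pads) lies 19 mm behind it; z points along the fingers, y is the line along which they close (so a half turn about z gives the same grasp; the last joint's range is limited). The gripper opens to 85 mm and grips with 20 to 120 N. Pads are 22 mm wide; open, the fingers measure 114 mm over their backs; the gripper's body (76 mm by 85 mm) begins 54 mm behind the grasp point. The pads swing forward as they close: fully open they stand 13 mm farther back than shut.
Start: joints at [1.125, 0.332, -0.065, 1.46, 0.022, 1.35, -0.088], TCP at [0.256, -0.57, 0.231] pointing down, gripper open.
Joint ranges: [-2.6, 2.6], [-0.5, 2.12], [-1.47, 1.34], [0.16, 2.42], [-1.27, 4.41], [0.06, 2.06], [-2.6, 2.6]. Speed limits (rad/s): [2.22, 2.22, 2.79, 2.79, 3.14, 3.14, 3.14].

INTERFACE

Orientations are given as a unit quaternion [x, y, z, w].
In Python, from workcell import * gives the robot as it stands. The module is installed in compiled form; this text tells all that it offers.
- The arm moves only by the tool carry_out, never from a script. Its argument "motion" is a list of rows, each an object with "xyz": the shift along the tool's x, y, z in m, a list of three; "angular": the turn, a rotation vector about the tool's x, y, z in degrees, a list of three. A call has 1 to 12 rows; each row is the pose to reach, as a shift and turn from the pose commanded when the call began, along the tool's axes at that moment; what a row does not reach only later rows make up. A row lasts 1/10 s, in which the tool goes at most 50 mm and 8.59 degrees, less where a joint would pass 70% of its speed; a pose out of reach is approached as far as the arm can. A call with a gripper value outside its range is refused whole. "hand" is the opening, from 0 (shut) to 1 (fully open), set as the call begins (left out, the last holds). The fingers move at their own pace and stop on an object; "grip_force" is the grip in N (left out, the last holds). Time passes only in rows, so rows that repeat a pose let the fingers close. It gives the time, the measured TCP pose, the force, the opening and the grip force at its end, in the units of the state.
- get_obs(): the state, without advancing time (a new reading comes with each control period).
- camera(name): name is "side" or "top" or "wrist"; returns a dict with "img" (384x512x3 uint8, red, green, blue), "fx", "fy", "cx", "cy" (pixels), "extrinsics" (4x4, takes a point from camera to world coordinates). Camera axes: x right, y up, looking along -z (the intrinsics and any distortion apply to the point x, -y, -z); pixel columns grow to the right and rows downward; lengths in m; the calibration is good to about 2 mm. A picture is of the moment at which its call begins. There is no depth.
- hand_in(): hands the job in; it is judged then, once.
The state is a dict: "clock": time; "joint_pos": joint angles; "joint_velocities": joint speeds; "tau": joint torques, N m; "position": TCP position; "ee_rot": TCP orientation; "ft_force": force on the tool from outside, world axes, zero at the start; "torque": the same for the moment, N m; "grip_width": opening from 0.0 (shut) to 1.0 (fully open); "grasp_force": force on a finger pad.
Only numpy, scipy, OpenCV 4.12 (cv2) and the standard library are available. Lean on these libraries where they do the work, as an engineer would, in place of code of your own. Each camera call takes 0.05 s, during which the arm holds its last target. There are 200 camera calls.

## Working session

There is one attempt and no reset: what is moved stays moved. The work goes in short steps, Python scripts to look and compute and a tool call to move; the robot and the scene stay as the last step left them, time stands still between calls to the robot, and variables do not carry over. Pictures are saved under pics/ and viewed, at most 10 in all, crops included, and the job is handed in when it is done.

Besides the shell and the picture viewer there is one more tool, called after "Emit:" by a JSON object that holds its "method" and its "body". carry_out: Moves the arm, as the interface text tells. Its arguments: {"type":"object","properties":{"motion":{"type":"array"},"hand":{"type":"number"},"grip_force":{"type":"number"}},"required":["motion"]}

```bash
mkdir -p pics
python3 - <<'E'
from workcell import *
import cv2, numpy as np, pickle
o=get_obs(); print({k:np.round(v,3) for k,v in o.items()})
d={}
for n in ["side","top","wrist"]:
    c=camera(n); d[n]=c; print(n,c["fx"],c["fy"],c["cx"],c["cy"],np.round(c["extrinsics"],3).tolist(),[k for k in c])
    cv2.imwrite(f"pics/{n}0.png",cv2.resize(c["img"][:,:,::-1],(800,600),interpolation=cv2.INTER_CUBIC))
pickle.dump(d,open("c0.pkl","wb"))
E
```

```text
{'clock': np.float64(0.0), 'joint_pos': array([ 1.125,  0.333, -0.065,  1.461,  0.022,  1.35 , -0.089]), 'joint_velocities': array([ 0.002,  0.   , -0.001, -0.002,  0.001, -0.001,  0.002]), 'tau': array([-1.0000e-03, -6.2544e+01,  4.8000e-02, -3.9161e+01,  1.6000e-02,
        1.0000e-02, -0.0000e+00]), 'position': array([ 0.256, -0.57 ,  0.231]), 'ee_rot': array([ 0.978,  0.21 , -0.   , -0.001]), 'ft_force': array([-0.069, -0.119,  0.104]), 'torque': array([0.026, 0.012, 0.017]), 'grasp_force': np.float64(0.0), 'grip_width': np.float64(0.998)}
side 429.1626339935833 429.1626339935833 257.47432101905946 194.56808722453906 [[-0.931, 0.221, -0.289, 0.223], [-0.363, -0.523, 0.771, 1.005], [0.019, 0.823, 0.567, 0.806], [0.0, 0.0, 0.0, 1.0]] ['img', 'fx', 'fy', 'cx', 'cy', 'extrinsics']
top 383.57929073914926 383.57929073914926 261.1589618521522 185.62117891562232 [[-0.011, 0.995, -0.097, 0.471], [-1.0, -0.01, 0.007, 0.0], [0.006, 0.097, 0.995, 1.227], [0.0, 0.0, 0.0, 1.0]] ['img', 'fx', 'fy', 'cx', 'cy', 'extrinsics']
wrist 343.86236830586495 343.86236830586495 257.03471409560893 188.55552434641183 [[0.411, 0.875, 0.256, 0.321], [-0.912, 0.394, 0.115, -0.541], [-0.0, -0.28, 0.96, 0.373], [0.0, 0.0, 0.0, 1.0]] ['img', 'fx', 'fy', 'cx', 'cy', 'extrinsics']
```

View pics/top0.png

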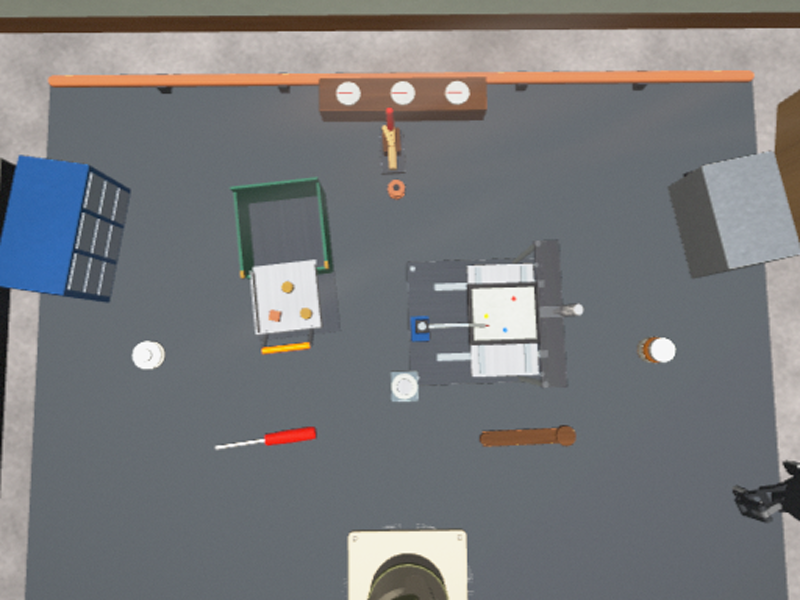

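View pics/side0.png

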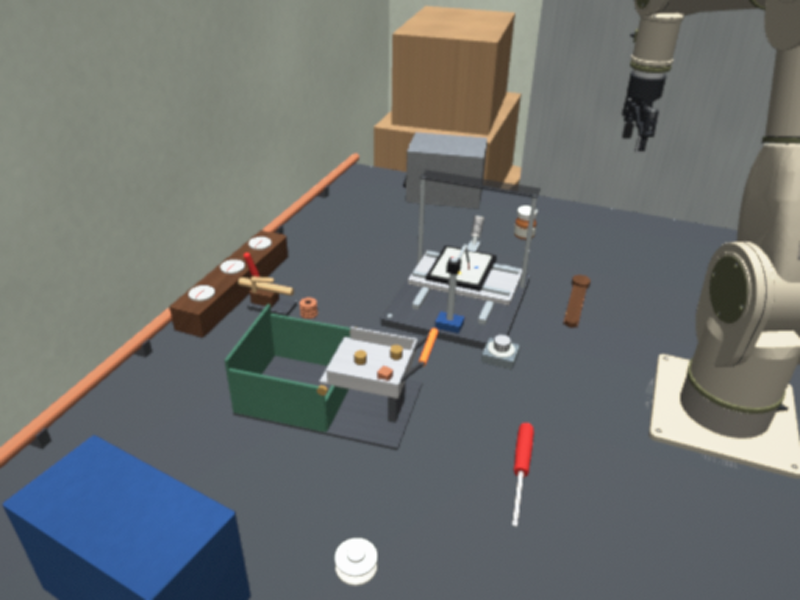

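The top view shows the stage right of centre, with the knob at about (575,310) leaning toward −y, the pointer tip near (488,325) and its post at (422,327). The tipper is to the left, with its handle at (286,348). The side view shows the same layout. The jar stands beyond the knob at (657,350) in the top view.

```bash
cat > h.py <<'E'
import numpy as np, cv2, pickle
from scipy.spatial.transform import Rotation as R
def ray(c,u,v):
    E=c["extrinsics"]; d=E[:3,:3]@np.array([(u-c["cx"])/c["fx"],-(v-c["cy"])/c["fy"],-1]); return E[:3,3],d/np.linalg.norm(d)
def tri(*obs):  # (cam,u,v)...
    A=np.zeros((3,3));b=np.zeros(3);rs=[ray(*o) for o in obs]
    for p,d in rs:
        M=np.eye(3)-np.outer(d,d);A+=M;b+=M@p
    x=np.linalg.solve(A,b); return x,[np.linalg.norm((np.eye(3)-np.outer(d,d))@(x-p)) for p,d in rs]
def atz(c,u,v,z):
    p,d=ray(c,u,v); return p+d*(z-p[2])/d[2]
def proj(c,X):
    E=c["extrinsics"]; q=E[:3,:3].T@(np.asarray(X)-E[:3,3]); return np.array([c["cx"]-c["fx"]*q[0]/q[2], c["cy"]+c["fy"]*q[1]/q[2]])
E
python3 - <<'E'
from h import *
d=pickle.load(open("c0.pkl","rb"))
def crop(c,u,v,w,h,s): return cv2.resize(c["img"][v:v+h,u:u+w,::-1],None,fx=s,fy=s,interpolation=cv2.INTER_CUBIC)
a=crop(d["top"],255,150,130,100,4)   # 520x400
b=crop(d["side"],240,100,110,120,4)
im=np.zeros((600,800,3),np.uint8)
a=crop(d["top"],255,150,133,100,3); b=crop(d["side"],240,105,133,115,3)
e=crop(d["top"],140,110,90,125,3)[:375,:270]; f=crop(d["side"],140,190,150,95,3)
im[:300,:399]=a; im[:345-45,400:799]=b[:300]; im[300:600,:270]=e[75:375]; im[300:585,300:750]=f
cv2.imwrite("pics/m1.png",im)
E
```

```text
(no output)
```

View pics/m1.png

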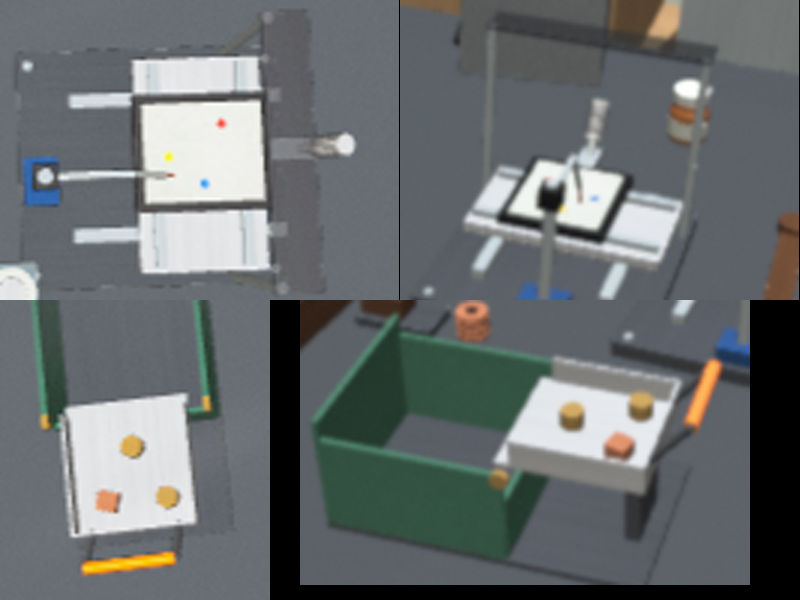

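The mosaic shows these points, in mosaic pixels:

| Feature | Top view | Side view |
|---|---|---|
| Red dot | (221,123) | not measured |
| Yellow dot | (168,157) | (561,208) |
| Blue dot | (204,184) | (594,198) |
| Pointer tip | (174,176) | (581,200) |
| Knob | (318..344,145) | (592..601,148..102) |
| Handle bar ends | (83,568), (175,558) | (692,424), (714,365) |

Run:
```python
from h import *
d=pickle.load(open("c0.pkl","rb")); T,S=d["top"],d["side"]
o=-1/3
t1=lambda x,y:(T,255+x/3+o,150+y/3+o); s1=lambda x,y:(S,240+(x-400)/3+o,105+y/3+o)
t2=lambda x,y:(T,140+x/3+o,135+(y-300)/3+o); s2=lambda x,y:(S,140+(x-300)/3+o,190+(y-300)/3+o)
def p(n,*a): x,r=tri(*a); print(n,np.round(x*1000,1),np.round(np.array(r)*1000,1)); return x
p("knobtop",t1(346,145),s1(600,101))
y=p("yel",t1(168,157),s1(561,208)); b=p("blu",t1(204,184),s1(594,198))
p("tip",t1(174,176),s1(581,200))
l=p("hL",t2(83,568),s2(692,424)); r=p("hR",t2(175,558),s2(714,365)); m=(l+r)/2
print("hmid",m, "yaw", np.degrees(np.arctan2(-(r-l)[0]*-1,-(r-l)[1])))
P=np.array([atz(*t1(221,123),.066),atz(*t1(168,157),.066),atz(*t1(204,184),.066)]); print(P)
Q=np.array([[.1,-.028],[.155,.004],[.12,.032]])
# fit knob pos + yaw
Pc=P[:,:2].mean(0);Qc=Q.mean(0); H=(Q-Qc).T@(P[:,:2]-Pc); th=np.arctan2(H[0,1]-H[1,0],H[0,0]+H[1,1])
Rm=np.array([[np.cos(th),-np.sin(th)],[np.sin(th),np.cos(th)]]); k=Pc-Rm@Qc
print("yaw stage",np.degrees(th),"knob",k,"res",P[:,:2]-(Q@Rm.T+k))
print("jar",atz(T,657/1.5625,350/1.5625,.07))
# tipper: bar along y
print("tip z .077",atz(*t1(174,176),.077))
```

```text
knobtop [ 541.4 -323.3  116.8] [1.7 1.7]
yel [ 534.  -157.5   66.1] [1.5 1.5]
blu [ 506.6 -193.2   65.3] [1.7 1.7]
tip [ 513.9 -161.4   79. ] [1.1 1.1]
hL [470.6 253.5 157.5] [0.2 0.2]
hR [480.  169.4 154.8] [0.9 0.9]
hmid [0.47533961 0.21146579 0.15616065] yaw 6.371431454128131
[[ 0.5664991  -0.212424    0.066     ]
 [ 0.53256821 -0.15783893  0.066     ]
 [ 0.50494673 -0.1935449   0.066     ]]
yaw stage 91.41099302733295 knob [ 0.5404152  -0.31283238] res [[ 5.54785675e-04 -2.50776242e-04]
 [-3.14874257e-05  1.38939833e-04]
 [-5.23298249e-04  1.11836409e-04]]
jar [ 0.46266678 -0.48660046  0.07      ]
tip z .077 [ 0.51291939 -0.16190173  0.077     ]
```

```bash
cat >> h.py <<'E'
YAW=np.radians(91.4)
def stageR(tilt,yaw=YAW):
    t=np.radians(tilt); Rz=R.from_euler('z',yaw)
    zt=np.array([np.sin(t),0,-np.cos(t)]); yt=np.array([0,-1,0]); xt=np.cross(yt,zt)
    return Rz*R.from_matrix(np.c_[xt,yt,zt])
def rel(o,Rt,grasp,back=0.0):
    R0=R.from_quat(o["ee_rot"]); tcp=np.asarray(grasp)+Rt.apply([0,0,.019-back])
    d=R0.inv().apply(tcp-o["position"]); w=(R0.inv()*Rt).as_rotvec(degrees=True)
    print("t",round(float(o["clock"]),2),"xyz",np.round(d,4).tolist(),"ang",np.round(w,2).tolist(),"tcp",np.round(tcp,4)); return d,w
E
python3 - <<'E'
from h import *; from workcell import *
rel(get_obs(),stageR(37),[.5404,-.3128,.101],.15)
E
```

```text
t 0.15 xyz [0.3339, -0.045, 0.0251] ang [21.6, 32.57, -64.73] tcp [ 0.5423 -0.3916  0.2056]
```

Emit:
{"method": "carry_out", "body": {"motion": [{"xyz": [0.03, 0, -0.02], "angular": [2.2, 3.3, -6.5]}, {"xyz": [0.06, 0, -0.02], "angular": [4.3, 6.5, -13]}, {"xyz": [0.1, -0.01, -0.02], "angular": [6.5, 9.8, -19.4]}, {"xyz": [0.14, -0.02, -0.02], "angular": [8.6, 13, -25.9]}, {"xyz": [0.18, -0.02, -0.01], "angular": [10.8, 16.3, -32.4]}, {"xyz": [0.22, -0.03, 0], "angular": [13, 19.5, -38.8]}, {"xyz": [0.26, -0.04, 0.01], "angular": [15.1, 22.8, -45.3]}, {"xyz": [0.3, -0.045, 0.02], "angular": [17.3, 26, -51.8]}, {"xyz": [0.334, -0.045, 0.025], "angular": [19.4, 29.3, -58.2]}, {"xyz": [0.334, -0.045, 0.025], "angular": [21.6, 32.6, -64.7]}, {"xyz": [0.334, -0.045, 0.025], "angular": [21.6, 32.6, -64.7]}, {"xyz": [0.334, -0.045, 0.025], "angular": [21.6, 32.6, -64.7]}], "hand": 1}}

```text
clock: 1.35
position: [0.5424, -0.3925, 0.2055]
ee_rot: [0.664, 0.677, 0.221, -0.227]
ft_force: [0.7, -0.1, -1.1]
grip_width: 0.999
grasp_force: 0.0
```

Run:
```python
from h import *; from workcell import *
o=get_obs(); print(np.round(o["joint_pos"],2),np.round(o["position"],4)); rel(o,stageR(37),[.5404,-.3128,.101],.15)
d={n:camera(n) for n in ["wrist","top","side"]}; pickle.dump(d,open("c1.pkl","wb"))
cv2.imwrite("pics/w1.png",cv2.resize(d["wrist"]["img"][:,:,::-1],(800,600),interpolation=cv2.INTER_CUBIC))
```

```text
[ 0.96  0.85 -0.39  0.91 -0.21  1.83  0.64] [ 0.5424 -0.3925  0.2055]
t 1.35 xyz [0.0008, -0.0, 0.0004] ang [0.09, 0.09, -0.24] tcp [ 0.5423 -0.3916  0.2056]
```

View pics/w1.png

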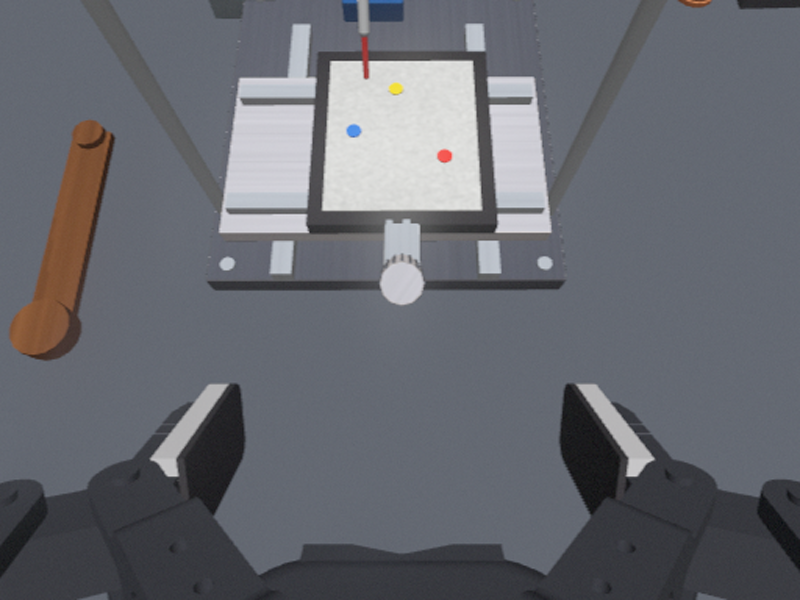

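The wrist view shows the knob's top end at (402,283), centred between the fingers. Red is at (445,156), yellow at (396,88), blue at (354,131) and the needle tip at (366,77).

Run:
```python
from h import *; from workcell import *
d=pickle.load(open("c1.pkl","rb")); W=d["wrist"];d0=pickle.load(open("c0.pkl","rb")); T,S=d0["top"],d0["side"]
w=lambda x,y:(W,(x+.5)*.64-.5,(y+.5)*.64-.5)
print("camera at",W["extrinsics"][:3,3])
P=np.array([atz(*w(*q),.066) for q in [(445,156),(396,88),(354,131)]])
Q=np.array([[.1,-.028],[.155,.004],[.12,.032]])
Pc=P[:,:2].mean(0);Qc=Q.mean(0); H=(Q-Qc).T@(P[:,:2]-Pc); th=np.arctan2(H[0,1]-H[1,0],H[0,0]+H[1,1])
Rm=np.array([[np.cos(th),-np.sin(th)],[np.sin(th),np.cos(th)]]); k=Pc-Rm@Qc
print(P,"yaw",np.degrees(th),"knob",k)
o=-1/3
t1=lambda x,y:(T,255+x/3+o,150+y/3+o); s1=lambda x,y:(S,240+(x-400)/3+o,105+y/3+o)
for n,ob in [("tip",[w(366,77),t1(174,176),s1(581,200)]),("yel",[w(396,88),t1(168,157),s1(561,208)]),("blu",[w(354,131),t1(204,184),s1(594,198)]),("knobtop",[w(402,283),t1(347,145),s1(600,101)]),("red",[w(445,156),t1(221,123)])]:
    x,r=tri(*ob); print(n,np.round(x*1e3,1),np.round(np.array(r)*1e3,1))
tip=atz(*w(366,77),.077); print("tip w",tip, "moves",tip-P)
```

```text
camera at [ 0.54288107 -0.4212567   0.3616932 ]
[[ 0.56620541 -0.21282894  0.066     ]
 [ 0.53294206 -0.15812237  0.066     ]
 [ 0.50591717 -0.19434559  0.066     ]] yaw 91.38609122587295 knob [ 0.54071112 -0.31333122]
tip [ 513.7 -161.2   79.2] [0.4 0.9 1.2]
yel [ 533.7 -157.7   65.8] [0.8 1.1 1.9]
blu [ 506.4 -193.4   65.1] [0.6 1.4 2. ]
knobtop [ 541.1 -323.5  117.2] [0.7 1.8 2.1]
red [ 566.4 -212.5   65.6] [0.1 0.1]
tip w [ 0.51304461 -0.15911615  0.077     ] moves [[-0.0531608   0.0537128   0.011     ]
 [-0.01989745 -0.00099378  0.011     ]
 [ 0.00712744  0.03522944  0.011     ]]
```

Emit:
{"method": "carry_out", "body": {"motion": [{"xyz": [0.0005, 0, 0.03], "angular": [0, 0, 0]}, {"xyz": [0.0005, 0, 0.06], "angular": [0, 0, 0]}, {"xyz": [0.0005, 0, 0.085], "angular": [0, 0, 0]}, {"xyz": [0.0005, 0, 0.11], "angular": [0, 0, 0]}, {"xyz": [0.0005, 0, 0.13], "angular": [0, 0, 0]}, {"xyz": [0.0005, 0, 0.145], "angular": [0, 0, 0]}, {"xyz": [0.0005, 0, 0.15], "angular": [0, 0, 0]}, {"xyz": [0.0005, 0, 0.15], "angular": [0, 0, 0]}, {"xyz": [0.0005, 0, 0.15], "angular": [0, 0, 0]}], "hand": 1}}

```text
clock: 2.4
position: [0.5406, -0.3024, 0.0879]
ee_rot: [0.663, 0.679, 0.222, -0.226]
ft_force: [0.4, 0.0, 1.2]
grip_width: 0.998
grasp_force: 0.0
```

Emit:
{"method": "carry_out", "body": {"motion": [{"xyz": [0, 0, 0], "angular": [0, 0, 0]}, {"xyz": [0, 0, 0], "angular": [0, 0, 0]}, {"xyz": [0, 0, 0], "angular": [0, 0, 0]}, {"xyz": [0, 0, 0], "angular": [0, 0, 0]}, {"xyz": [0, 0, 0], "angular": [0, 0, 0]}, {"xyz": [0, 0, 0], "angular": [0, 0, 0]}, {"xyz": [0, 0, 0], "angular": [0, 0, 0]}, {"xyz": [0, 0, 0], "angular": [0, 0, 0]}], "hand": 0, "grip_force": 40}}

```text
clock: 3.2
position: [0.5405, -0.3014, 0.0869]
ee_rot: [0.663, 0.679, 0.222, -0.227]
ft_force: [-0.9, 0.0, 2.1]
grip_width: 0.249
grasp_force: 39.0
```

```bash
cat >> h.py <<'E'
def dots(W):
    "red,yellow,blue dot pixel centroids inside the white card"
    im=W["img"]; hsv=cv2.cvtColor(im,cv2.COLOR_RGB2HSV); out={}
    v=im.min(2)>150; n,l,s,c=cv2.connectedComponentsWithStats(v.astype(np.uint8))
    for name,lo,hi in [("red",0,8),("yellow",22,35),("blue",100,125)]:
        m=((hsv[...,0]>=lo)&(hsv[...,0]<=hi)&(hsv[...,1]>110)&(hsv[...,2]>90)).astype(np.uint8)
        n,l,s,c=cv2.connectedComponentsWithStats(m)
        out[name]=[(tuple(np.round(c[i],1)),int(s[i,4])) for i in range(1,n) if s[i,4]>5]
    return out
E
python3 - <<'E'
from h import *; from workcell import *
o=get_obs(); print({k:np.round(o[k],3) for k in ["joint_pos","position","ft_force","torque","grip_width","grasp_force"]})
W=camera("wrist"); print(dots(W),W["extrinsics"][:3,3]); pickle.dump(W,open("w2.pkl","wb"))
R0=R.from_quat(o["ee_rot"])
for n,m in dict(red=(-.053,.0516),yellow=(-.0202,-.0032),blue=(.0073,.0327)).items(): print(n,np.round(R0.inv().apply([*m,0]),4))
E
```

```text
{'joint_pos': array([ 0.951,  0.797, -0.423,  1.269, -0.218,  1.515,  0.666]), 'position': array([ 0.541, -0.301,  0.087]), 'ft_force': array([-0.926,  0.023,  2.074]), 'torque': array([-0.462,  0.114,  0.091]), 'grip_width': np.float64(0.249), 'grasp_force': np.float64(39.011)}
{'red': [((np.float64(218.2), np.float64(12.4)), 151), ((np.float64(303.5), np.float64(109.7)), 179)], 'yellow': [((np.float64(251.5), np.float64(38.5)), 139)], 'blue': [((np.float64(206.0), np.float64(82.2)), 158)]} [ 0.54079644 -0.33027739  0.24307312]
red [ 0.0423 -0.0518  0.0317]
yellow [-0.0022 -0.0203 -0.0016]
blue [0.026  0.0081 0.0196]
```

Emit:
{"method": "carry_out", "body": {"motion": [{"xyz": [0, 0, 0], "angular": [0, 0, 0]}, {"xyz": [0, 0, 0], "angular": [0, 0, 0]}, {"xyz": [0, 0, 0], "angular": [0, 0, 0]}, {"xyz": [0.001, 0, 0], "angular": [0, 2.7, 0]}, {"xyz": [0.001, 0, 0], "angular": [0, 2.7, 0]}, {"xyz": [0.001, 0, 0], "angular": [0, 2.7, 0]}], "hand": 0.45}}

```text
clock: 3.85
position: [0.5404, -0.3007, 0.087]
ee_rot: [0.657, 0.673, 0.237, -0.242]
ft_force: [0.4, -0.5, -0.2]
grip_width: 0.45
grasp_force: 0.0
```

Emit:
{"method": "carry_out", "body": {"motion": [{"xyz": [0, 0, 0], "angular": [0, 0, 0]}, {"xyz": [0, 0, 0], "angular": [0, 0, 0]}, {"xyz": [0, 0, 0], "angular": [0, 0, 0]}, {"xyz": [0, 0, 0], "angular": [0, 0, 0]}, {"xyz": [0, 0, 0], "angular": [0, 0, 0]}], "hand": 0, "grip_force": 40}}

```text
clock: 4.35
position: [0.5406, -0.3003, 0.0876]
ee_rot: [0.657, 0.673, 0.237, -0.243]
ft_force: [-0.4, 1.4, 2.2]
grip_width: 0.249
grasp_force: 39.1
```

Run:
```python
from h import *; from workcell import *
o=get_obs(); print({k:np.round(o[k],4) for k in ["clock","position","ft_force","grip_width","grasp_force"]})
W=camera("wrist"); T=camera("top"); print(dots(W),W["extrinsics"][:3,3],R.from_quat(o["ee_rot"]).as_matrix()[:,2]); pickle.dump((W,T,o),open("w3.pkl","wb"))
ds=dots(W); P={n:atz(W,*[x for x in v if x[0][1]>30][0][0],.0655) for n,v in ds.items()}; print(P)
R0=R.from_quat(o["ee_rot"])
tip=np.array([.5135,-.161])
for n in P: print(n,tip-P[n][:2],np.round(R0.inv().apply([*(tip-P[n][:2]),0]),4))
```

```text
{'clock': np.float64(4.35), 'position': array([ 0.5406, -0.3003,  0.0876]), 'ft_force': array([-0.3881,  1.4273,  2.2436]), 'grip_width': np.float64(0.2488), 'grasp_force': np.float64(39.0716)}
{'red': [((np.float64(219.0), np.float64(18.3)), 205), ((np.float64(302.7), np.float64(117.3)), 169)], 'yellow': [((np.float64(251.6), np.float64(49.3)), 127)], 'blue': [((np.float64(207.2), np.float64(90.8)), 148)]} [ 0.54106284 -0.33658433  0.24227441] [-0.01473495  0.63816821 -0.76975595]
{'red': array([ 0.56620348, -0.21179428,  0.0655    ]), 'yellow': array([ 0.53307794, -0.15737815,  0.0655    ]), 'blue': array([ 0.50582137, -0.19305514,  0.0655    ])}
red [-0.05270348  0.05079428] [ 0.0401 -0.0515  0.0332]
yellow [-0.01957794 -0.00362185] [-0.0024 -0.0197 -0.002 ]
blue [0.00767863 0.03205514] [0.0245 0.0085 0.0203]
```

Emit:
{"method": "carry_out", "body": {"motion": [{"xyz": [0.002, -0.0026, 0.0017], "angular": [0, 0, 0]}, {"xyz": [0.006, -0.0077, 0.005], "angular": [0, 0, 0]}, {"xyz": [0.01, -0.0129, 0.0083], "angular": [0, 0, 0]}, {"xyz": [0.014, -0.018, 0.0116], "angular": [0, 0, 0]}, {"xyz": [0.018, -0.0231, 0.0149], "angular": [0, 0, 0]}, {"xyz": [0.022, -0.0283, 0.0182], "angular": [0, 0, 0]}, {"xyz": [0.026, -0.0334, 0.0215], "angular": [0, 0, 0]}, {"xyz": [0.03, -0.0386, 0.0248], "angular": [0, 0, 0]}, {"xyz": [0.034, -0.0437, 0.0281], "angular": [0, 0, 0]}, {"xyz": [0.037, -0.0475, 0.0306], "angular": [0, 0, 0]}, {"xyz": [0.0395, -0.0507, 0.0327], "angular": [0, 0, 0]}, {"xyz": [0.0401, -0.0515, 0.0332], "angular": [0, 0, 0]}]}}

```text
clock: 5.65
position: [0.4875, -0.2494, 0.0876]
ee_rot: [0.657, 0.673, 0.237, -0.243]
ft_force: [2.3, -2.8, 4.6]
grip_width: 0.249
grasp_force: 39.7
```

Run:
```python
from h import *; from workcell import *
o=get_obs(); print({k:np.round(o[k],4) for k in ["clock","position","ft_force","grip_width","grasp_force"]})
W=camera("wrist"); T=camera("top");S=camera("side"); print(dots(W),dots(T)); pickle.dump((W,T,S,o),open("w4.pkl","wb"))
a=cv2.resize(W["img"][:190,130:390,::-1],(780,570)) ; b=cv2.resize(T["img"][170:240,280:350,::-1],(280,280),interpolation=cv2.INTER_CUBIC)
s=cv2.resize(S["img"][150:200,275:325,::-1],(280,280),interpolation=cv2.INTER_CUBIC)
im=np.zeros((600,800,3),np.uint8); im[:380,:520]=cv2.resize(a,(520,380)); im[:280,520:]=b; im[300:580,520:]=s
cv2.imwrite("pics/r1.png",im)
```

```text
{'clock': np.float64(5.65), 'position': array([ 0.4875, -0.2494,  0.0876]), 'ft_force': array([ 2.2993, -2.7846,  4.6047]), 'grip_width': np.float64(0.2486), 'grasp_force': np.float64(39.7229)}
{'red': [((np.float64(307.9), np.float64(81.2)), 256), ((np.float64(302.9), np.float64(117.2)), 169)], 'yellow': [((np.float64(251.6), np.float64(49.1)), 126)], 'blue': [((np.float64(282.1), np.float64(7.7)), 520), ((np.float64(207.2), np.float64(90.9)), 150)]} {'red': [((np.float64(249.2), np.float64(75.4)), 62), ((np.float64(185.6), np.float64(278.8)), 262)], 'yellow': [((np.float64(182.4), np.float64(222.4)), 54)], 'blue': [((np.float64(26.2), np.float64(143.3)), 3898), ((np.float64(267.5), np.float64(210.8)), 121)]}
```

View pics/r1.png

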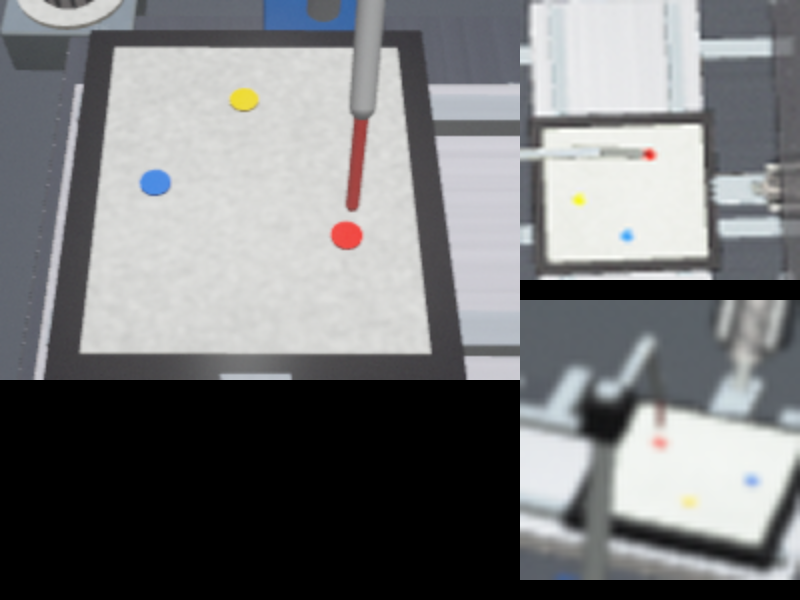

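The red dot is at about (347,235) and the needle tip at (352,208) in the wrist crop. The side crop has the tip at (661,425), just above the dot at (660,442).

Run:
```python
from h import *
W,T,S,o=pickle.load(open("w4.pkl","rb")); W1=pickle.load(open("c1.pkl","rb"))["wrist"]
w=lambda x,y:(W,130+(x+.5)/2-.5,(y+.5)/2-.5); s=lambda x,y:(S,275+(x-520+.5)/5.6-.5,150+(y-300+.5)/5.6-.5)
w1=(W1,(366.5)*.64-.5,(77.5)*.64-.5)
for a in ([w(352,208),w1],[w(352,208),s(661,425)],[w(352,208),w1,s(661,425)]):
    x,r=tri(*a); print("tip",np.round(x*1e3,1),np.round(np.array(r)*1e3,1))
x,r=tri((W,302.9,117.2),s(660,442)); print("red",np.round(x*1e3,1),np.round(np.array(r)*1e3,1))
print("tip z77",atz(*w(352,208),.077),"red",atz(W,302.9,117.2,.0655), "side tip",atz(*s(661,425),.077),"red",atz(*s(660,442),.0655))
```

```text
tip [ 513.2 -160.7   78.7] [0. 0.]
tip [ 514.3 -159.6   77.5] [0.9 0.9]
tip [ 513.9 -159.6   77.6] [0.5 0.8 1.3]
red [ 514.1 -160.5   65.4] [0.9 0.9]
tip z77 [ 0.51344687 -0.1594618   0.077     ] red [ 0.51314973 -0.16081599  0.0655    ] side tip [ 0.51538133 -0.16056398  0.077     ] red [ 0.51506638 -0.16047046  0.0655    ]
```

Emit:
{"method": "carry_out", "body": {"motion": [{"xyz": [0, 0, 0], "angular": [0, 0, 0]}, {"xyz": [0, 0, 0], "angular": [0, 0, 0]}, {"xyz": [0, 0, 0], "angular": [0, 0, 0]}, {"xyz": [0, 0, 0], "angular": [0, 0, 0]}, {"xyz": [0, 0, 0], "angular": [0, 0, 0]}, {"xyz": [0, 0, 0], "angular": [0, 0, 0]}, {"xyz": [0, 0, 0], "angular": [0, 0, 0]}, {"xyz": [0, 0, 0], "angular": [0, 0, 0]}, {"xyz": [0, 0, 0], "angular": [0, 0, 0]}, {"xyz": [0, 0, 0], "angular": [0, 0, 0]}]}}

```text
clock: 6.8
position: [0.4875, -0.2493, 0.0875]
ee_rot: [0.657, 0.673, 0.237, -0.243]
ft_force: [-1.1, -0.5, 6.4]
grip_width: 0.248
grasp_force: 39.8
```

Emit:
{"method": "carry_out", "body": {"motion": [{"xyz": [-0.002, 0.0015, -0.0017], "angular": [0, 0, 0]}, {"xyz": [-0.006, 0.0045, -0.005], "angular": [0, 0, 0]}, {"xyz": [-0.011, 0.0082, -0.0091], "angular": [0, 0, 0]}, {"xyz": [-0.016, 0.012, -0.0133], "angular": [0, 0, 0]}, {"xyz": [-0.021, 0.0157, -0.0174], "angular": [0, 0, 0]}, {"xyz": [-0.026, 0.0195, -0.0215], "angular": [0, 0, 0]}, {"xyz": [-0.031, 0.0232, -0.0257], "angular": [0, 0, 0]}, {"xyz": [-0.036, 0.0269, -0.0298], "angular": [0, 0, 0]}, {"xyz": [-0.04, 0.0299, -0.0331], "angular": [0, 0, 0]}, {"xyz": [-0.042, 0.0314, -0.0348], "angular": [0, 0, 0]}, {"xyz": [-0.0425, 0.0318, -0.0352], "angular": [0, 0, 0]}, {"xyz": [-0.0425, 0.0318, -0.0352], "angular": [0, 0, 0]}]}}

```text
clock: 8.0
position: [0.5205, -0.3031, 0.0875]
ee_rot: [0.656, 0.673, 0.237, -0.244]
ft_force: [-1.8, 1.4, 7.1]
grip_width: 0.245
grasp_force: 39.8
```

```bash
cat > chk.py <<'E'
import sys
from h import *; from workcell import *
o=get_obs(); print({k:np.round(o[k],4) for k in ["clock","position","ft_force","grip_width","grasp_force"]})
W=camera("wrist"); S=camera("side"); print(dots(W)); pickle.dump((W,S,o),open("w5.pkl","wb"))
tip=np.array([.5137,-.1602,.0777]); print("tip predicted px",proj(W,tip))
R0=R.from_quat(o["ee_rot"])
for n,v in dots(W).items():
    for c,a in v:
        P=atz(W,*c,.0655); print(n,a,np.round(P,4),np.round(tip-P,4)[:2],np.round(R0.inv().apply([*(tip-P)[:2],0]),4))
E
python3 chk.py
```

```text
{'clock': np.float64(8.0), 'position': array([ 0.5205, -0.3031,  0.0875]), 'ft_force': array([-1.7861,  1.3997,  7.1192]), 'grip_width': np.float64(0.2452), 'grasp_force': np.float64(39.7591)}
{'red': [((np.float64(251.8), np.float64(16.7)), 186), ((np.float64(303.0), np.float64(117.5)), 168)], 'yellow': [((np.float64(251.8), np.float64(49.8)), 125)], 'blue': [((np.float64(207.5), np.float64(91.0)), 146)]}
tip predicted px [252.87963583  35.15132765]
red 186 [ 0.5118 -0.129   0.0655] [ 0.0019 -0.0312] [-0.024   0.0011 -0.02  ]
red 168 [ 0.5461 -0.2146  0.0655] [-0.0324  0.0544] [ 0.0424 -0.031   0.0354]
yellow 125 [ 0.5128 -0.1603  0.0655] [0.0009 0.0001] [0.0001 0.0009 0.0001]
blue 146 [ 0.4856 -0.1958  0.0655] [0.0281 0.0356] [0.0268 0.029  0.0223]
```

Emit:
{"method": "carry_out", "body": {"motion": [{"xyz": [0, 0, 0], "angular": [0, 0, 0]}, {"xyz": [0, 0, 0], "angular": [0, 0, 0]}, {"xyz": [0, 0, 0], "angular": [0, 0, 0]}, {"xyz": [0, 0, 0], "angular": [0, 0, 0]}, {"xyz": [0, 0, 0], "angular": [0, 0, 0]}, {"xyz": [0, 0, 0], "angular": [0, 0, 0]}, {"xyz": [0, 0, 0], "angular": [0, 0, 0]}, {"xyz": [0, 0, 0], "angular": [0, 0, 0]}, {"xyz": [0, 0, 0], "angular": [0, 0, 0]}, {"xyz": [0, 0, 0], "angular": [0, 0, 0]}]}}

```text
clock: 9.1
position: [0.5205, -0.3031, 0.0875]
ee_rot: [0.656, 0.673, 0.237, -0.244]
ft_force: [-1.7, 0.9, 7.4]
grip_width: 0.248
grasp_force: 39.7
```

Emit:
{"method": "carry_out", "body": {"motion": [{"xyz": [0.0013, 0.0014, 0.0011], "angular": [0, 0, 0]}, {"xyz": [0.0045, 0.0048, 0.0037], "angular": [0, 0, 0]}, {"xyz": [0.008, 0.0085, 0.0066], "angular": [0, 0, 0]}, {"xyz": [0.0115, 0.0122, 0.0095], "angular": [0, 0, 0]}, {"xyz": [0.015, 0.0159, 0.0124], "angular": [0, 0, 0]}, {"xyz": [0.0185, 0.0196, 0.0153], "angular": [0, 0, 0]}, {"xyz": [0.0215, 0.0228, 0.0178], "angular": [0, 0, 0]}, {"xyz": [0.024, 0.0254, 0.0199], "angular": [0, 0, 0]}, {"xyz": [0.026, 0.0276, 0.0216], "angular": [0, 0, 0]}, {"xyz": [0.0267, 0.0284, 0.0222], "angular": [0, 0, 0]}, {"xyz": [0.0267, 0.0284, 0.0222], "angular": [0, 0, 0]}, {"xyz": [0.0267, 0.0284, 0.0222], "angular": [0, 0, 0]}]}}

```text
clock: 10.3
position: [0.548, -0.2685, 0.0875]
ee_rot: [0.657, 0.673, 0.237, -0.243]
ft_force: [-1.9, -1.7, 7.5]
grip_width: 0.245
grasp_force: 39.9
```

```bash
python3 chk.py
```

```text
{'clock': np.float64(10.3), 'position': array([ 0.548 , -0.2685,  0.0875]), 'ft_force': array([-1.9112, -1.7002,  7.4866]), 'grip_width': np.float64(0.2448), 'grasp_force': np.float64(39.9011)}
{'red': [((np.float64(202.4), np.float64(53.3)), 245), ((np.float64(302.9), np.float64(117.3)), 168)], 'yellow': [((np.float64(251.6), np.float64(49.4)), 128)], 'blue': [((np.float64(226.9), np.float64(2.0)), 224), ((np.float64(207.3), np.float64(91.0)), 149)]}
tip predicted px [205.59644673  76.37574077]
red 245 [ 0.5073 -0.1298  0.0655] [ 0.0064 -0.0304] [-0.0235  0.0057 -0.0195]
red 168 [ 0.5736 -0.1799  0.0655] [-0.0599  0.0197] [ 0.0163 -0.0594  0.0135]
yellow 128 [ 0.5404 -0.1255  0.0655] [-0.0267 -0.0347] [-0.0262 -0.0275 -0.0217]
blue 224 [ 0.5208 -0.0801  0.0655] [-0.0071 -0.0801] [-0.0614 -0.0091 -0.051 ]
blue 149 [ 0.5132 -0.1613  0.0655] [0.0005 0.0011] [0.0008 0.0005 0.0007]
```

Emit:
{"method": "carry_out", "body": {"motion": [{"xyz": [0.0006, 0.0003, 0.0005], "angular": [0, 0, 0]}, {"xyz": [0.0006, 0.0003, 0.0005], "angular": [0, 0, 0]}, {"xyz": [0.0006, 0.0003, 0.0005], "angular": [0, 0, 0]}, {"xyz": [0.0006, 0.0003, 0.0005], "angular": [0, 0, 0]}, {"xyz": [0.0006, 0.0003, 0.0005], "angular": [0, 0, 0]}, {"xyz": [0.0006, 0.0003, 0.0005], "angular": [0, 0, 0]}, {"xyz": [0.0006, 0.0003, 0.0005], "angular": [0, 0, 0]}, {"xyz": [0.0006, 0.0003, 0.0005], "angular": [0, 0, 0]}, {"xyz": [0.0006, 0.0003, 0.0005], "angular": [0, 0, 0]}, {"xyz": [0.0006, 0.0003, 0.0005], "angular": [0, 0, 0]}]}}

```text
clock: 11.4
position: [0.5482, -0.2679, 0.0875]
ee_rot: [0.657, 0.673, 0.237, -0.243]
ft_force: [-1.8, -1.7, 7.9]
grip_width: 0.247
grasp_force: 40.1
```

Emit:
{"method": "carry_out", "body": {"motion": [{"xyz": [0, 0, 0], "angular": [0, 0, 0]}, {"xyz": [0, 0, 0], "angular": [0, 0, 0]}, {"xyz": [0, 0, 0], "angular": [0, 0, 0]}, {"xyz": [0, 0, 0], "angular": [0, 0, 0]}, {"xyz": [0, 0, 0], "angular": [0, 0, 0]}], "hand": 0.6}}

```text
clock: 11.9
position: [0.5486, -0.2679, 0.0871]
ee_rot: [0.657, 0.673, 0.237, -0.243]
ft_force: [0.6, -1.2, 0.5]
grip_width: 0.597
grasp_force: 0.0
```

Emit:
{"method": "carry_out", "body": {"motion": [{"xyz": [0, 0, -0.01], "angular": [0, 0, 0]}, {"xyz": [0, 0, -0.03], "angular": [0, 0, 0]}, {"xyz": [0, 0, -0.06], "angular": [0, 0, 0]}, {"xyz": [0, 0, -0.09], "angular": [0, 0, 0]}, {"xyz": [0, 0, -0.12], "angular": [0, 0, 0]}, {"xyz": [0, 0, -0.15], "angular": [0, 0, 0]}, {"xyz": [0, 0, -0.18], "angular": [0, 0, 0]}, {"xyz": [0, 0, -0.2], "angular": [0, 0, 0]}, {"xyz": [0, 0, -0.2], "angular": [0, 0, 0]}]}}

```text
clock: 12.8
position: [0.5517, -0.3979, 0.2435]
ee_rot: [0.658, 0.673, 0.237, -0.24]
ft_force: [-0.8, -0.2, -0.3]
grip_width: 0.603
grasp_force: 0.0
```

```bash
python3 chk.py
python3 - <<'E'
from h import *; from workcell import *
o=get_obs(); print(np.round(o["joint_pos"],2))
m=np.array([.4753,.2115,.156])
for yaw in (0,): pass
W,S,_=pickle.load(open("w5.pkl","rb")); T=camera("top")
cv2.imwrite("pics/w6.png",np.hstack([cv2.resize(W["img"][:300,100:400,::-1],(400,400)),cv2.resize(T["img"][100:300,200:400,::-1],(400,400))]))
E
```

```text
{'clock': np.float64(12.8), 'position': array([ 0.5517, -0.3979,  0.2435]), 'ft_force': array([-0.7636, -0.2215, -0.3034]), 'grip_width': np.float64(0.6034), 'grasp_force': np.float64(0.0)}
{'red': [((np.float64(227.8), np.float64(70.5)), 46), ((np.float64(279.5), np.float64(102.1)), 41)], 'yellow': [((np.float64(252.7), np.float64(65.7)), 35)], 'blue': [((np.float64(229.1), np.float64(88.5)), 37)]}
tip predicted px [228.92122206  80.97720617]
red 46 [ 0.51   -0.1336  0.0655] [ 0.0037 -0.0266] [-0.0206  0.0031 -0.0169]
red 41 [ 0.5736 -0.1796  0.0655] [-0.0599  0.0194] [ 0.0161 -0.0595  0.013 ]
yellow 35 [ 0.5405 -0.1253  0.0655] [-0.0268 -0.0349] [-0.0265 -0.0275 -0.0219]
blue 37 [ 0.5131 -0.1611  0.0655] [0.0006 0.0009] [0.0007 0.0006 0.0006]
[ 0.95  0.89 -0.4   0.78 -0.25  1.94  0.6 ]
```

View pics/w6.png

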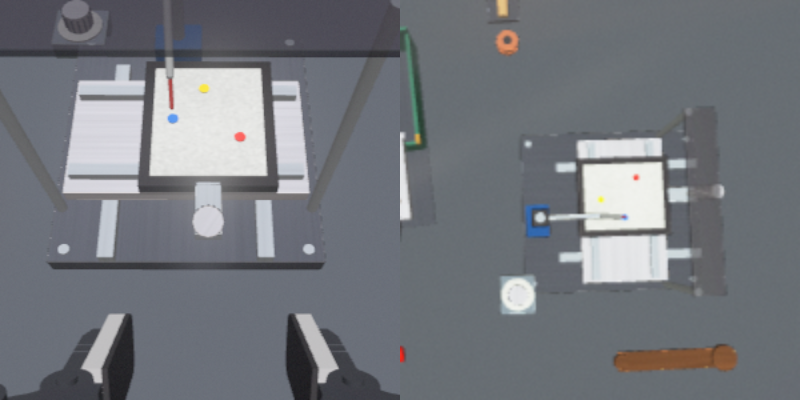

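Both views show the blue dot at (172,118) directly below the needle tip, and the carrier stayed put after release. Next is the tipper.

```bash
cat >> h.py <<'E'
def tipR(yawdeg,tilt=0):
    t=np.radians(yawdeg); x=np.array([-np.sin(t),np.cos(t),0]); y=np.array([np.cos(t),np.sin(t),0]); z=np.cross(x,y)
    return R.from_matrix(np.c_[x,y,z])
E
python3 - <<'E'
from h import *; from workcell import *
o=get_obs(); 
rel(o,tipR(6),[.49,-.38,.37],.019)
R1=tipR(6); o2=dict(o); o2["position"]=np.array([.49,-.38,.37])+R1.apply([0,0,0]); o2["ee_rot"]=R1.as_quat(); rel(o2,R1,[.475,.2115,.30],.019)
E
```

```text
t 12.95 xyz [0.0953, -0.0613, -0.0892] ang [1.58, -39.7, -4.41] tcp [ 0.49 -0.38  0.37]
t 12.95 xyz [0.5898, 0.0469, 0.07] ang [0.0, 0.0, 0.0] tcp [0.475  0.2115 0.3   ]
```

Emit:
{"method": "carry_out", "body": {"motion": [{"xyz": [0.02, -0.012, -0.018], "angular": [0.3, -7.9, -0.9]}, {"xyz": [0.038, -0.024, -0.036], "angular": [0.6, -15.9, -1.8]}, {"xyz": [0.057, -0.037, -0.054], "angular": [0.9, -23.8, -2.6]}, {"xyz": [0.076, -0.049, -0.072], "angular": [1.3, -31.8, -3.5]}, {"xyz": [0.0953, -0.0613, -0.0892], "angular": [1.6, -39.7, -4.4]}, {"xyz": [0.0953, -0.0613, -0.0892], "angular": [1.6, -39.7, -4.4]}, {"xyz": [0.0953, -0.0613, -0.0892], "angular": [1.6, -39.7, -4.4]}], "hand": 0.6}}

```text
clock: 13.65
position: [0.4898, -0.379, 0.3713]
ee_rot: [0.669, 0.744, -0.0, 0.001]
ft_force: [-0.4, -1.3, -1.0]
grip_width: 0.601
grasp_force: 0.0
```

Emit:
{"method": "carry_out", "body": {"motion": [{"xyz": [0.03, 0, 0], "angular": [0, 0, 0]}, {"xyz": [0.075, 0, 0], "angular": [0, 0, 0]}, {"xyz": [0.12, 0.01, 0], "angular": [0, 0, 0]}, {"xyz": [0.165, 0.01, 0], "angular": [0, 0, 0]}, {"xyz": [0.21, 0.01, 0], "angular": [0, 0, 0]}, {"xyz": [0.255, 0.02, 0], "angular": [0, 0, 0]}, {"xyz": [0.3, 0.02, 0], "angular": [0, 0, 0]}, {"xyz": [0.345, 0.03, 0], "angular": [0, 0, 0]}, {"xyz": [0.39, 0.03, 0], "angular": [0, 0, 0]}, {"xyz": [0.435, 0.04, 0.01], "angular": [0, 0, 0]}, {"xyz": [0.47, 0.04, 0.02], "angular": [0, 0, 0]}, {"xyz": [0.5, 0.045, 0.03], "angular": [0, 0, 0]}]}}

```text
clock: 14.85
position: [0.482, 0.1228, 0.338]
ee_rot: [0.669, 0.743, -0.001, -0.002]
ft_force: [0.7, -1.0, -1.1]
grip_width: 0.599
grasp_force: 0.0
```

Run:
```python
from h import *; from workcell import *
o=get_obs(); print(np.round(o["joint_pos"],2),o["position"])
rel(o,tipR(6),[.475,.2115,.32],.019)
W=camera("wrist"); pickle.dump(W,open("w7.pkl","wb"))
cv2.imwrite("pics/w7.png",cv2.resize(W["img"][:,:,::-1],(800,600),interpolation=cv2.INTER_CUBIC))
```

```text
[ 0.41  0.07 -0.78  1.57  0.04  1.53 -0.26] [0.48204723 0.12283992 0.33798631]
t 14.85 xyz [0.0889, 0.0023, 0.0181] ang [-0.23, -0.06, -0.02] tcp [0.475  0.2115 0.32  ]
```

View pics/w7.png

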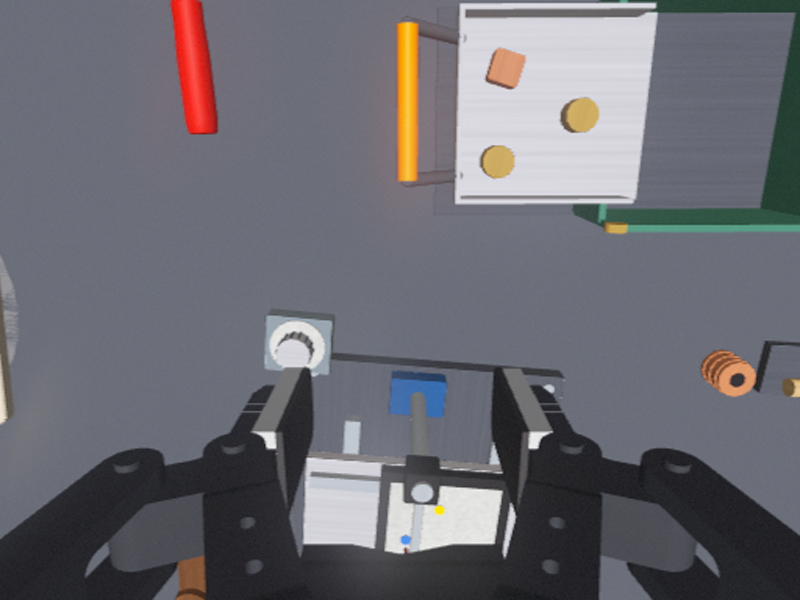

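The orange bar runs from (407,22) to (408,181) in the wrist view, parallel to the tool x axis, and the three slugs lie in the tray.

Run:
```python
from h import *; from workcell import *
W=pickle.load(open("w7.pkl","rb")); d=pickle.load(open("c0.pkl","rb")); T,S=d["top"],d["side"]; o_=-1/3
w=lambda x,y:(W,(x+.5)*.64-.5,(y+.5)*.64-.5)
t2=lambda x,y:(T,140+x/3+o_,135+(y-300)/3+o_); s2=lambda x,y:(S,140+(x-300)/3+o_,190+(y-300)/3+o_)
L,r=tri(w(407,22),t2(83,568),s2(692,424)); print(L,r)
Q,r=tri(w(408,181),t2(175,558),s2(714,365)); print(Q,r)
l=atz(*w(407,22),.156);q=atz(*w(408,181),.156); print(l,q,np.degrees(np.arctan2((q-l)[0],-(q-l)[1])))
l=atz(*w(458,202),.12);q=atz(*w(462,5),.12);print("tray edge yaw",np.degrees(np.arctan2(-(q-l)[0],(q-l)[1])))
m=(L+Q)/2; m[2]=.156; print(m)
o=get_obs(); rel(o,tipR(6),m)
```

```text
[0.47036749 0.25382293 0.15778879] [np.float64(0.0005378707024232256), np.float64(0.0005430566403186307), np.float64(1.527381172717797e-05)]
[0.47989617 0.16948872 0.154861  ] [np.float64(0.0002599260315334673), np.float64(0.0008330540873352168), np.float64(0.0010450211108103654)]
[0.46989837 0.25447355 0.156     ] [0.47963056 0.16964744 0.156     ] 6.544992903751921
tray edge yaw 6.495353387843262
[0.47513183 0.21165583 0.156     ]
t 14.9 xyz [0.0838, 0.0044, 0.1996] ang [-0.32, -0.16, 0.26] tcp [0.4751 0.2117 0.137 ]
```

Emit:
{"method": "carry_out", "body": {"motion": [{"xyz": [0.03, 0.002, 0.01], "angular": [-0.3, -0.1, -0.2]}, {"xyz": [0.06, 0.004, 0.03], "angular": [-0.3, -0.1, -0.2]}, {"xyz": [0.08, 0.0044, 0.06], "angular": [-0.3, -0.1, -0.2]}, {"xyz": [0.0838, 0.0044, 0.09], "angular": [-0.3, -0.1, -0.2]}, {"xyz": [0.0838, 0.0044, 0.12], "angular": [-0.3, -0.1, -0.2]}, {"xyz": [0.0838, 0.0044, 0.15], "angular": [-0.3, -0.1, -0.2]}, {"xyz": [0.0838, 0.0044, 0.175], "angular": [-0.3, -0.1, -0.2]}, {"xyz": [0.0838, 0.0044, 0.192], "angular": [-0.3, -0.1, -0.2]}, {"xyz": [0.0838, 0.0044, 0.1996], "angular": [-0.3, -0.1, -0.2]}, {"xyz": [0.0838, 0.0044, 0.1996], "angular": [-0.3, -0.1, -0.2]}, {"xyz": [0.0838, 0.0044, 0.1996], "angular": [-0.3, -0.1, -0.2]}], "hand": 0.5}}

```text
clock: 16.0
position: [0.4787, 0.2049, 0.1407]
ee_rot: [0.668, 0.744, 0.001, 0.002]
ft_force: [-0.0, -0.3, 0.1]
grip_width: 0.499
grasp_force: 0.0
```

Emit:
{"method": "carry_out", "body": {"motion": [{"xyz": [0, 0, 0], "angular": [0, 0, 0]}, {"xyz": [0, 0, 0], "angular": [0, 0, 0]}, {"xyz": [0, 0, 0], "angular": [0, 0, 0]}, {"xyz": [0, 0, 0], "angular": [0, 0, 0]}, {"xyz": [0, 0, 0], "angular": [0, 0, 0]}, {"xyz": [0, 0, 0], "angular": [0, 0, 0]}, {"xyz": [0, 0, 0], "angular": [0, 0, 0]}], "hand": 0, "grip_force": 30}}

```text
clock: 16.7
position: [0.476, 0.2048, 0.1409]
ee_rot: [0.668, 0.744, -0.001, 0.002]
ft_force: [-16.0, -3.6, 11.8]
grip_width: 0.127
grasp_force: 30.2
```

Run:
```python
from h import *; from workcell import *
o=get_obs(); print({k:np.round(o[k],4) for k in ["clock","position","ft_force","grip_width","grasp_force","joint_pos"]})
R0=R.from_quat(o["ee_rot"]); ux=np.array([np.cos(np.radians(6.5)),np.sin(np.radians(6.5)),0])
c,s=np.cos,np.sin
for a in np.arange(.05,1.16,.05):
    dx=-.150*c(a)+.060*s(a)+.150; dz=.150*s(a)+.060*c(a)-.060
    print(round(a,3),np.round(R0.inv().apply(ux*dx+[0,0,dz]),4))
```

```text
{'clock': np.float64(16.7), 'position': array([0.476 , 0.2048, 0.1409]), 'ft_force': array([-15.9505,  -3.6264,  11.8378]), 'grip_width': np.float64(0.1266), 'grasp_force': np.float64(30.1641), 'joint_pos': array([ 0.2414,  0.2717, -0.8343,  1.8192,  0.2246,  1.1484, -0.5595])}
0.05 [-0.      0.0032 -0.0074]
0.1 [-0.      0.0068 -0.0147]
0.15 [-0.      0.0107 -0.0217]
0.2 [-0.0001  0.0149 -0.0286]
0.25 [-0.0001  0.0195 -0.0352]
0.3 [-0.0001  0.0245 -0.0416]
0.35 [-0.0001  0.0297 -0.0478]
0.4 [-0.0001  0.0352 -0.0536]
0.45 [-0.0001  0.0411 -0.0592]
0.5 [-0.0001  0.0472 -0.0645]
0.55 [-0.      0.0535 -0.0695]
0.6 [-0.      0.0601 -0.0742]
0.65 [-0.      0.067  -0.0785]
0.7 [-0.      0.074  -0.0825]
0.75 [ 0.      0.0812 -0.0861]
0.8 [ 0.      0.0886 -0.0893]
0.85 [ 0.0001  0.0962 -0.0922]
0.9 [ 1.000e-04  1.038e-01 -9.470e-02]
0.95 [ 1.000e-04  1.116e-01 -9.680e-02]
1.0 [ 0.0002  0.1195 -0.0985]
1.05 [ 0.0002  0.1275 -0.0999]
1.1 [ 0.0002  0.1355 -0.1008]
1.15 [ 0.0003  0.1436 -0.1013]
```

Emit:
{"method": "carry_out", "body": {"motion": [{"xyz": [0, -0.003, -0.001], "angular": [0, 0, 0]}, {"xyz": [0, 0.0002, -0.0084], "angular": [0, 0, 0]}, {"xyz": [0, 0.0038, -0.0157], "angular": [0, 0, 0]}, {"xyz": [0, 0.0077, -0.0227], "angular": [0, 0, 0]}, {"xyz": [0, 0.0119, -0.0296], "angular": [0, 0, 0]}, {"xyz": [0, 0.0165, -0.0362], "angular": [0, 0, 0]}, {"xyz": [0, 0.0215, -0.0426], "angular": [0, 0, 0]}, {"xyz": [0, 0.0267, -0.0488], "angular": [0, 0, 0]}, {"xyz": [0, 0.0322, -0.0546], "angular": [0, 0, 0]}, {"xyz": [0, 0.0322, -0.0546], "angular": [0, 0, 0]}]}}

```text
clock: 17.7
position: [0.5104, 0.2086, 0.1963]
ee_rot: [0.668, 0.744, 0.001, 0.003]
ft_force: [-6.8, -1.9, 3.1]
grip_width: 0.12
grasp_force: 29.7
```

Run:
```python
from h import *; from workcell import *
o=get_obs(); print({k:np.round(o[k],4) for k in ["clock","position","ft_force","grip_width","grasp_force","joint_pos"]})
R0=R.from_quat(o["ee_rot"]); ux=np.array([np.cos(np.radians(6.5)),np.sin(np.radians(6.5)),0])
dp=o["position"]-[.476,.2048,.1409]; print("moved",dp@ux,dp[2])
```

```text
{'clock': np.float64(17.7), 'position': array([0.5104, 0.2086, 0.1963]), 'ft_force': array([-6.7687, -1.9349,  3.145 ]), 'grip_width': np.float64(0.1202), 'grasp_force': np.float64(29.7344), 'joint_pos': array([ 0.2322,  0.2908, -0.8274,  1.6754,  0.2279,  1.2707, -0.5342])}
moved 0.03457320320010952 0.0554279150660352
```

Emit:
{"method": "carry_out", "body": {"motion": [{"xyz": [0, 0.0059, -0.0056], "angular": [0, 0, 0]}, {"xyz": [0, 0.012, -0.0109], "angular": [0, 0, 0]}, {"xyz": [0, 0.0183, -0.0159], "angular": [0, 0, 0]}, {"xyz": [0, 0.0249, -0.0206], "angular": [0, 0, 0]}, {"xyz": [0, 0.0318, -0.0249], "angular": [0, 0, 0]}, {"xyz": [0, 0.0388, -0.0289], "angular": [0, 0, 0]}, {"xyz": [0, 0.046, -0.0325], "angular": [0, 0, 0]}, {"xyz": [0, 0.0534, -0.0357], "angular": [0, 0, 0]}, {"xyz": [0, 0.061, -0.0386], "angular": [0, 0, 0]}, {"xyz": [0, 0.0686, -0.0411], "angular": [0, 0, 0]}, {"xyz": [0, 0.0764, -0.0432], "angular": [0, 0, 0]}, {"xyz": [0, 0.0843, -0.0449], "angular": [0, 0, 0]}]}}

```text
clock: 18.9
position: [0.5945, 0.2177, 0.2407]
ee_rot: [0.668, 0.744, 0.001, 0.003]
ft_force: [-3.1, -0.1, 2.0]
grip_width: 0.123
grasp_force: 31.0
```

Emit:
{"method": "carry_out", "body": {"motion": [{"xyz": [0, 0.008, -0.0014], "angular": [0, 0, 0]}, {"xyz": [0, 0.016, -0.0023], "angular": [0, 0, 0]}, {"xyz": [0, 0.024, -0.0028], "angular": [0, 0, 0]}, {"xyz": [0, 0.027, -0.0029], "angular": [0, 0, 0]}, {"xyz": [0, 0.027, -0.0029], "angular": [0, 0, 0]}, {"xyz": [0, 0.027, -0.0029], "angular": [0, 0, 0]}, {"xyz": [0, 0.027, -0.0029], "angular": [0, 0, 0]}, {"xyz": [0, 0.027, -0.0029], "angular": [0, 0, 0]}, {"xyz": [0, 0.027, -0.0029], "angular": [0, 0, 0]}, {"xyz": [0, 0.027, -0.0029], "angular": [0, 0, 0]}, {"xyz": [0, 0.027, -0.0029], "angular": [0, 0, 0]}, {"xyz": [0, 0.027, -0.0029], "angular": [0, 0, 0]}]}}

```text
clock: 20.1
position: [0.6205, 0.2205, 0.2437]
ee_rot: [0.668, 0.744, 0.001, 0.003]
ft_force: [-1.6, -1.1, 0.4]
grip_width: 0.124
grasp_force: 30.7
```

Run:
```python
from h import *; from workcell import *
o=get_obs(); print({k:np.round(o[k],4) for k in ["clock","position","ft_force","grip_width","grasp_force","joint_pos"]})
S=camera("side");T=camera("top")
im=np.hstack([cv2.resize(S["img"][150:310,120:320,::-1],(500,400),interpolation=cv2.INTER_CUBIC),cv2.resize(T["img"][80:240,110:230,::-1],(300,400),interpolation=cv2.INTER_CUBIC)])
cv2.imwrite("pics/t8.png",im)
```

```text
{'clock': np.float64(20.1), 'position': array([0.6205, 0.2205, 0.2437]), 'ft_force': array([-1.6188, -1.1447,  0.351 ]), 'grip_width': np.float64(0.1244), 'grasp_force': np.float64(30.6957), 'joint_pos': array([ 0.1131,  0.5029, -0.7658,  1.3162,  0.3481,  1.4518, -0.5214])}
```

View pics/t8.png

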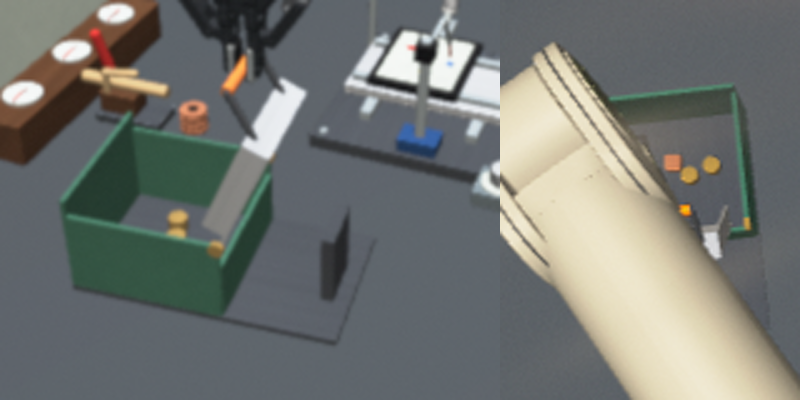

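The three slugs lie in the hopper at (672,162), (690,175) and (711,165) in the top crop, and the tray is empty. Lowering now.

Emit:
{"method": "carry_out", "body": {"motion": [{"xyz": [0, -0.011, 0.0006], "angular": [0, 0, 0]}, {"xyz": [0, -0.019, 0.0015], "angular": [0, 0, 0]}, {"xyz": [0, -0.027, 0.0029], "angular": [0, 0, 0]}, {"xyz": [0, -0.0349, 0.0046], "angular": [0, 0, 0]}, {"xyz": [0, -0.0427, 0.0067], "angular": [0, 0, 0]}, {"xyz": [0, -0.0503, 0.0092], "angular": [0, 0, 0]}, {"xyz": [0, -0.0579, 0.0121], "angular": [0, 0, 0]}, {"xyz": [0, -0.0653, 0.0153], "angular": [0, 0, 0]}, {"xyz": [0, -0.0725, 0.0189], "angular": [0, 0, 0]}, {"xyz": [0, -0.0795, 0.0229], "angular": [0, 0, 0]}, {"xyz": [0, -0.0864, 0.0272], "angular": [0, 0, 0]}, {"xyz": [0, -0.093, 0.0319], "angular": [0, 0, 0]}]}}

```text
clock: 21.4
position: [0.5277, 0.2105, 0.2109]
ee_rot: [0.668, 0.744, 0.001, 0.003]
ft_force: [-2.8, -0.2, 4.2]
grip_width: 0.123
grasp_force: 30.9
```

Emit:
{"method": "carry_out", "body": {"motion": [{"xyz": [0, -0.0063, 0.005], "angular": [0, 0, 0]}, {"xyz": [0, -0.0124, 0.0103], "angular": [0, 0, 0]}, {"xyz": [0, -0.0183, 0.0159], "angular": [0, 0, 0]}, {"xyz": [0, -0.0238, 0.0217], "angular": [0, 0, 0]}, {"xyz": [0, -0.029, 0.0279], "angular": [0, 0, 0]}, {"xyz": [0, -0.034, 0.0343], "angular": [0, 0, 0]}, {"xyz": [0, -0.0386, 0.0409], "angular": [0, 0, 0]}, {"xyz": [0, -0.0428, 0.0478], "angular": [0, 0, 0]}, {"xyz": [0, -0.0452, 0.0519], "angular": [0, 0, 0]}, {"xyz": [0, -0.0467, 0.0548], "angular": [0, 0, 0]}, {"xyz": [0, -0.0467, 0.0548], "angular": [0, 0, 0]}]}}

```text
clock: 22.5
position: [0.4817, 0.2054, 0.1559]
ee_rot: [0.668, 0.744, 0.001, 0.003]
ft_force: [-2.9, 2.0, 0.8]
grip_width: 0.128
grasp_force: 30.1
```

Run:
```python
from h import *; from workcell import *
o=get_obs(); print({k:np.round(o[k],4) for k in ["clock","position","ft_force","grip_width","grasp_force"]})
ux=np.array([np.cos(np.radians(6.5)),np.sin(np.radians(6.5)),0])
dp=o["position"]-[.476,.2048,.1409]; print("from rest",dp@ux,dp[2])
```

```text
{'clock': np.float64(22.5), 'position': array([0.4817, 0.2054, 0.1559]), 'ft_force': array([-2.8547,  2.0108,  0.8092]), 'grip_width': np.float64(0.1284), 'grasp_force': np.float64(30.1057)}
from rest 0.005751155610434795 0.015025248594673635
```

Emit:
{"method": "carry_out", "body": {"motion": [{"xyz": [0, -0.0016, 0.003], "angular": [0, 0, 0]}, {"xyz": [0, -0.003, 0.006], "angular": [0, 0, 0]}, {"xyz": [0, -0.0044, 0.009], "angular": [0, 0, 0]}, {"xyz": [0, -0.0056, 0.012], "angular": [0, 0, 0]}, {"xyz": [0, -0.0062, 0.0135], "angular": [0, 0, 0]}, {"xyz": [0, -0.0068, 0.0148], "angular": [0, 0, 0]}, {"xyz": [0, -0.007, 0.0155], "angular": [0, 0, 0]}, {"xyz": [0, -0.007, 0.0155], "angular": [0, 0, 0]}]}}

```text
clock: 23.3
position: [0.476, 0.2048, 0.1422]
ee_rot: [0.668, 0.744, 0.002, 0.004]
ft_force: [-7.1, -0.1, 16.8]
grip_width: 0.124
grasp_force: 31.9
```

Run:
```python
from h import *; from workcell import *
o=get_obs(); print({k:np.round(o[k],4) for k in ["clock","position","ft_force","grip_width","grasp_force"]})
```

```text
{'clock': np.float64(23.3), 'position': array([0.476 , 0.2048, 0.1422]), 'ft_force': array([-7.0659, -0.1274, 16.7935]), 'grip_width': np.float64(0.124), 'grasp_force': np.float64(31.9267)}
```

Emit:
{"method": "carry_out", "body": {"motion": [{"xyz": [0, 0, 0], "angular": [0, 0, 0]}, {"xyz": [0, 0, 0], "angular": [0, 0, 0]}, {"xyz": [0, 0, 0], "angular": [0, 0, 0]}, {"xyz": [0, 0, 0], "angular": [0, 0, 0]}, {"xyz": [0, 0, 0], "angular": [0, 0, 0]}], "hand": 0.5}}

```text
clock: 23.8
position: [0.4754, 0.2045, 0.1406]
ee_rot: [0.668, 0.744, 0.001, 0.003]
ft_force: [-0.1, -0.2, 0.7]
grip_width: 0.502
grasp_force: 0.0
```

Emit:
{"method": "carry_out", "body": {"motion": [{"xyz": [0, -0.002, -0.01], "angular": [0, 0, 0]}, {"xyz": [0, -0.003, -0.03], "angular": [0, 0, 0]}, {"xyz": [0, -0.003, -0.06], "angular": [0, 0, 0]}, {"xyz": [0, -0.003, -0.09], "angular": [0, 0, 0]}, {"xyz": [0, -0.02, -0.12], "angular": [0, 0, 0]}, {"xyz": [0, -0.05, -0.15], "angular": [0, 0, 0]}, {"xyz": [0, -0.08, -0.17], "angular": [0, 0, 0]}, {"xyz": [0, -0.08, -0.17], "angular": [0, 0, 0]}, {"xyz": [0, -0.08, -0.17], "angular": [0, 0, 0]}]}}

```text
clock: 24.7
position: [0.3949, 0.1963, 0.3112]
ee_rot: [0.668, 0.744, 0.002, 0.004]
ft_force: [-0.4, 0.3, -0.6]
grip_width: 0.503
grasp_force: 0.0
```

Run:
```python
from h import *; from workcell import *
o=get_obs(); print({k:np.round(o[k],4) for k in ["clock","position","ft_force","grip_width"]})
S=camera("side");T=camera("top")
im=np.hstack([cv2.resize(S["img"][90:310,100:360,::-1],(473,400),interpolation=cv2.INTER_CUBIC),cv2.resize(T["img"][80:280,130:390,::-1],(327,252),interpolation=cv2.INTER_CUBIC)[:,:327] if 0 else cv2.resize(T["img"][80:290,130:302,::-1],(327,400),interpolation=cv2.INTER_CUBIC)])
cv2.imwrite("pics/f9.png",im); print(dots(T))
```

```text
{'clock': np.float64(24.7), 'position': array([0.3949, 0.1963, 0.3112]), 'ft_force': array([-0.4043,  0.2744, -0.6252]), 'grip_width': np.float64(0.5033)}
{'red': [((np.float64(249.1), np.float64(75.4)), 64), ((np.float64(189.8), np.float64(278.1)), 196)], 'yellow': [((np.float64(300.0), np.float64(199.3)), 7), ((np.float64(182.4), np.float64(222.3)), 45)], 'blue': [((np.float64(26.1), np.float64(143.3)), 3890), ((np.float64(267.5), np.float64(210.9)), 122)]}
```

View pics/f9.png

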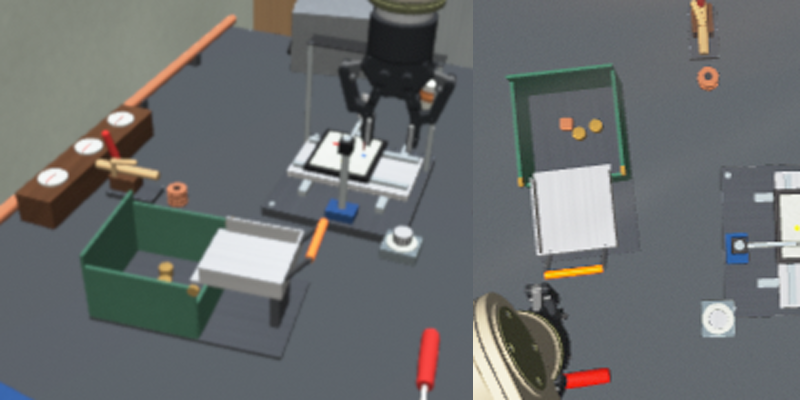

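The empty tray is level on its rest with the bar at (574,271), all three slugs are in the hopper near (580,130), and the gripper is clear. The yellow dot has not moved since the release on blue.

```bash
python3 -c "
from workcell import *
print(hand_in())"
```

```text
the job is handed in; nothing more can be done
None
```

Job handed in at 24.7 s: the pointer was held on red, then yellow, then blue (all within about 1 mm by camera) and left on blue, all three slugs are in the hopper, and the empty tray was lowered back onto its rest.

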